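# Load a roller spindle into the V-groove drilling jig

### The arm

A 6-joint arm with a two-finger parallel gripper is mounted at the origin on a cart in front of the work surface, level with it; the furniture and walls round the work are solid. World frame = base frame: x ahead of the robot, y to its left, z up, the work surface at z = 0. Lengths are in m, angles in rad, forces in N, time in s.
With the tool pointing down it reaches from about 0.35 to 0.775 m from the base axis. Payload 7.3 kg.
Tool frame: the origin (TCP) lies at the very end of the fingers, on their centre line; the grasp point (between the pads) lies 19 mm behind it; z points along the fingers, y is the line along which they close (so a half turn about z gives the same grasp; the last joint's range is limited). The gripper opens to 92 mm and grips with 3 to 60 N. Pads are 19 mm wide; open, the fingers measure 130 mm over their backs; the gripper's body (75 mm by 190 mm) begins 47 mm behind the grasp point.
Start: joints at [-1.338, 0.342, 1.524, -0, 1.275, -0.146], TCP at [0.194, -0.488, 0.187] pointing down, gripper open.
Joint ranges: [-2.53, 2.53], [-0.77, 2.02], [0.04, 2.7], [-1, 4.14], [0.28, 2.66], [-3.11, 3.11]. Speed limits (rad/s): [2.57, 2.57, 3.14, 3.14, 3.14, 3.14].

### API

Orientations are given as a unit quaternion [w, x, y, z].
In Python, from workcell import bot, optics gives the robot as it stands. Calls block until the motion is done:
- bot.move_pose(position, orientation): joint-space move of the TCP to a pose.
- bot.move_linear(position, feed=0.15, rot=None): straight line of the TCP; rot=None keeps the orientation; feed is the mean speed in m/s.
- bot.move_j(angles): joint-space move.
- bot.gripper_to(opening, effort=None): opening from 0.0 (shut) to 1.0 (fully open); effort is the grip in N (None keeps the last); returns when the fingers have stopped.
- bot.pause(seconds).
- bot.ik(position, orientation): joint angles nearest the present ones, or None.
- optics.get_image(name): name is "scene" or "top" or "wrist"; returns the picture (480x640x3 uint8, red, green, blue); there is no depth.
- optics.calibration(name): a dict with "fx", "fy", "cx", "cy" (pixels), "dist_coeffs" ([k1, k2, p1, p2, k3] as OpenCV has them; the pictures are not rectified), "eye" and "rotation" of the camera in the world; the wrist camera has in their place "tool_from_camera" (4x4, takes a point from camera to tool coordinates, whose origin is the TCP and whose axes are the flange's). Camera axes: x right, y down, z forward; pixel columns grow to the right and rows downward; lengths in m; the calibration is good to about 2 mm. A picture is of the moment at which its call begins: read the wrist's pose just before it. calibration takes no time and is no camera call.
A pose or a line that the arm cannot do raises bot.MotionError and nothing moves.
- bot.close_job(): hands the job in; it is judged then, once.
Readings, each from a call of its own:
- bot.get_t(): time.
- bot.get_q(): joint angles.
- bot.get_qd(): joint speeds.
- bot.get_joint_efforts(): joint torques, N m.
- bot.get_position(): TCP position.
- bot.get_tool_rot(): TCP orientation.
- bot.get_force(): force on the tool from outside, world axes, zero at the start.
- bot.get_torque(): the same for the moment, N m.
- bot.get_width(): opening from 0.0 (shut) to 1.0 (fully open).
- bot.get_finger_force(): force on a finger pad.
Only numpy, scipy, OpenCV 4.12 (cv2) and the standard library are available. Lean on these libraries where they do the work, as an engineer would, in place of code of your own. Each camera call takes 0.05 s, during which the arm holds its last target. There are 200 camera calls.

### The job

Take the aluminium roller spindle from its wooden rest and lay it in the open part of the drilling jig's V-groove, then push it along the groove, under the bridge, until its end touches the red end stop. Leave it lying there fully home in the groove, and leave the jar, the pincers and the thread spool where they are.

Things in the scene. Friction and masses are not known exactly. Their poses are not given: they have to be found in the camera images.
- spindle_center (a point): Centre of the roller spindle: plain solid aluminium rod, 28 mm in diameter, 180 mm long, 0.2 to 0.35 kg, two thin dark rings near each end; both ends alike. Its x axis runs along the rod. It starts lying level in the wooden rest, axis 36 mm above the bench, and may roll if put down on the bench. It slides in the groove under a push of a few newtons (less than 7 N).
- rest: Wooden rest, fixed to the bench: board 150 x 70 x 8 mm with two V saddles, each 20 mm long and 50 mm wide, centred at x = -60 and +60 mm, tops 32 mm high; the 100 mm between them are free for fingers. Origin: centre of the board's underside, x along the rod.
- jig: Drilling jig, fixed; origin on the bench under the groove's axis, x along the groove to the stop. Green base plate 330 x 90 x 12 mm, x = -180 to 150. 90-degree V-groove in two dark steel blocks, 52 mm wide, tops 40 mm high: rear block x = -165 to -95, front block x = 0 to 105; the gap between is open down to the plate. A spindle in the groove has its axis at y = 0, z = 45 mm.
- stop_face (a point): Point on the face of the red end stop (upright plate 56 mm wide, 62 mm high) where the groove's axis meets it: jig x = 120, y = 0, z = 45 mm; axes as the jig's, x pointing into the stop. A spindle fully home has its centre 90 mm and its rear end 180 mm before this point; the rear end is then inside the finger gap.
- lay_point (a point): Point on the groove's axis in the middle of the 95 mm finger gap (jig x = -47.5, y = 0, z = 45 mm); axes as the jig's. With its centre here the spindle rests on both blocks, its front end 12 mm short of the bridge and 77 mm short of the stop, its rear end over the rear block at jig x = -137.5 mm.
- cement_jar: Bystander: brown jar with black lid, 66 x 67 x 88 mm, loose; origin at the centre of its underside.
- pincers: Bystander: pincers with red handles lying flat, 58 x 192 x 12 mm, long along their y, loose; origin at the centre of the underside.
- thread_spool: Bystander: upright spool of cream thread with black flanges, 43 mm in diameter, 54 mm high, loose; origin at the centre of its underside.
- bridge (a point): Underside of the aluminium bridge with a brass drill bush on top, over the front block: jig x = 55 to 85 mm (this point x = 70, y = 0, z = 69 mm). Posts 60 mm apart inside, underside 69 mm and bush top 89 mm above the bench. A spindle in the groove passes freely under it, 10 mm clear.

How it is judged:
On the way:
1. the spindle lies in the V-groove, still short of the stop (by 20 mm or more) (x of spindle_center in the frame of jig between -0.1 and 0.01 m and y of spindle_center in the frame of jig between -0.004 and 0.004 m and z of spindle_center in the frame of jig between 0.041 and 0.049 m and angle between the x axis of spindle_center and the x axis of jig, either way round below 0.06 rad), for 0.2 s.
At the end, for the whole second after the job is handed in: The spindle lies at rest in the V-groove under the bridge (centre within 3 mm of the groove's axis sideways and in height, within 0.04 rad of its direction), its end at the red stop with a gap of less than 2 mm (x of spindle_center in the frame of jig between 0.028 and 0.034 m and y of spindle_center in the frame of jig between -0.003 and 0.003 m and z of spindle_center in the frame of jig between 0.042 and 0.048 m and angle between the x axis of spindle_center and the x axis of jig, either way round below 0.04 rad and linear speed of spindle below 0.02 m/s); the robot touches nothing.
It fails at once if the cement jar, the pincers or the thread spool is moved by more than 30 mm (distance of any of cement_jar, pincers, thread_spool from where it was at the start of the episode above 0.03 m).
It also fails if it takes over 54 s, if anything falls off the work surface, if the arm or the gripper's body presses on something with over 40 N, if the wrist force passes 120 N, or if a joint passes its speed limit or range.

## Working session

There is one attempt and no reset: what is moved stays moved. The work goes in short steps, each a Python script; the robot and the scene stay as the last script left them, time stands still between calls to the robot, and variables do not carry over. Pictures are saved under pics/ and viewed, at most 10 in all, crops included, and the job is handed in when it is done.

```bash
mkdir -p pics; ls; python3 - <<'E'
from workcell import bot, optics
import cv2
for n in("top","scene"):
    cv2.imwrite(f"pics/{n}0.png",optics.get_image(n)[:,:,::-1]); print(n,optics.calibration(n))
print(optics.calibration("wrist"),bot.get_tool_rot(),bot.get_t())
E
```

```text
pics
top {'fx': 452.73021632574813, 'fy': 452.73021632574813, 'cx': 317.5773792611612, 'cy': 243.0946908693375, 'dist_coeffs': array([-0.10493911,  0.        ,  0.        ,  0.        ,  0.        ]), 'eye': array([0.32527136, 0.07365416, 1.30119784]), 'rotation': array([-0.04237636,  0.71607917, -0.6953718 ,  0.04350775])}
scene {'fx': 606.090242345959, 'fy': 606.090242345959, 'cx': 307.84724052142855, 'cy': 236.639633035894, 'dist_coeffs': array([0.04779326, 0.        , 0.        , 0.        , 0.        ]), 'eye': array([-0.30286767,  1.16705195,  1.01029503]), 'rotation': array([ 0.13903986, -0.27093597,  0.8417673 , -0.44574592])}
{'fx': 356.3911484724894, 'fy': 356.3911484724894, 'cx': 315.9618170799949, 'cy': 240.13975173029755, 'dist_coeffs': array([-0.06066372,  0.        ,  0.        ,  0.        ,  0.        ]), 'tool_from_camera': array([[ 4.62286119e-04, -9.67069740e-01, -2.54511110e-01,
         6.81959693e-02],
       [ 9.99999892e-01,  4.61402363e-04,  6.31713322e-05,
         3.19720421e-04],
       [ 5.63409437e-05, -2.54511111e-01,  9.67069848e-01,
        -1.98685509e-01],
       [ 0.00000000e+00,  0.00000000e+00,  0.00000000e+00,
         1.00000000e+00]])} [-6.52059045e-04  9.82119667e-01  1.88256564e-01 -2.44940705e-05] 0.1
```

View pics/top0.png

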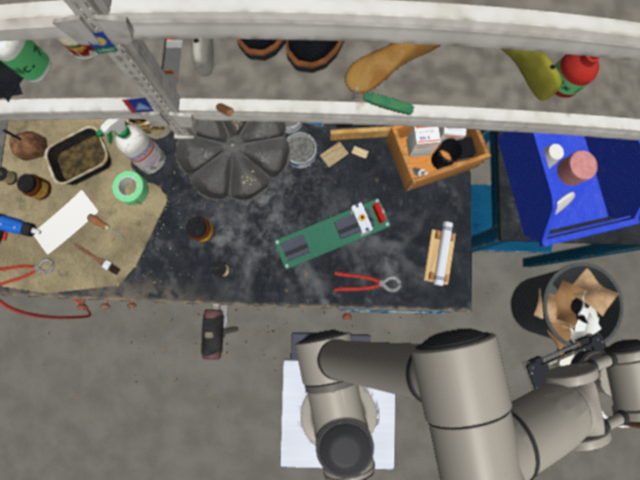

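View pics/scene0.png

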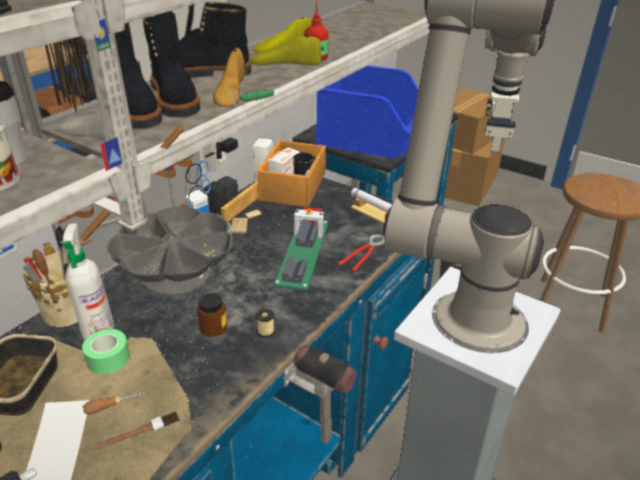

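The top view shows the jig (green) from about (280,258) to (387,208) with the stop at the right end, the spindle in its rest around (440,253), and the pincers at (368,283). The jar is at (203,229) and the spool at (224,270). The scene view agrees with this. Next I'll locate the jig and spindle.

```bash
cat > h.py <<'E'
from workcell import bot, optics
import numpy as np, cv2
from scipy.spatial.transform import Rotation as R
def Rq(q): return R.from_quat(np.roll(q,-1))
def cam(n):
    c=optics.calibration(n)
    K=np.array([[c['fx'],0,c['cx']],[0,c['fy'],c['cy']],[0,0,1]])
    if n=='wrist':
        T=c['tool_from_camera']; q=Rq(bot.get_tool_rot()).as_matrix()
        return K,c['dist_coeffs'],np.array(bot.get_position())+q@T[:3,3],q@T[:3,:3]
    return K,c['dist_coeffs'],c['eye'],Rq(c['rotation']).as_matrix()
def ray(C,uv,z):
    K,d,e,M=C
    p=cv2.undistortPoints(np.array(uv,float).reshape(-1,1,2),K,d)[:,0]
    r=np.c_[p,np.ones(len(p))]@M.T
    return e+r*((z-e[2])/r[:,2])[:,None]
def big(m,box=None):
    m=m.astype(np.uint8)
    if box:
        k=np.zeros_like(m);x0,y0,x1,y1=box;k[y0:y1,x0:x1]=1;m=m*k
    cs,_=cv2.findContours(m,cv2.RETR_EXTERNAL,cv2.CHAIN_APPROX_NONE)
    return max(cs,key=cv2.contourArea)
def down(yaw):  # tool z down, tool y axis along world direction yaw
    y=np.array([np.cos(yaw),np.sin(yaw),0]);z=np.array([0,0,-1.])
    return np.roll(R.from_matrix(np.c_[np.cross(y,z),y,z]).as_quat(),1)
E
python3 - <<'E'
from h import *
im=cv2.imread('pics/top0.png');hsv=cv2.cvtColor(im,cv2.COLOR_BGR2HSV).astype(int);H,S,V=hsv[...,0],hsv[...,1],hsv[...,2]
C=cam('top')
g=big(cv2.morphologyEx(((abs(H-75)<20)&(S>70)).astype(np.uint8),cv2.MORPH_CLOSE,np.ones((9,9))),(260,180,410,280))
def show(n,c,z):
    w=ray(C,c,z)[:,:2].astype(np.float32); r=cv2.minAreaRect(w); print(n,r,'\n',cv2.boxPoints(r).round(3).tolist(), cv2.contourArea(c))
show('green',g,.012)
show('stop',big(((H<8)|(H>172))&(S>130),(360,190,400,230)),.062)
show('rod',big((S<60)&(V>110),(415,205,465,300)),.045)
show('rest',big((abs(H-15)<10)&(S>70)&(V>80)|((S<60)&(V>110)),(415,205,465,300)),.008)
show('pinc',big(((H<8)|(H>172))&(S>120),(320,260,410,300)),.01)
E
```

```text
green ((0.5133413076400757, 0.03194187581539154), (0.09428321570158005, 0.3331192433834076), 24.141620635986328) 
 [[0.4020000100135803, 0.16500000655651093], [0.5379999876022339, -0.13899999856948853], [0.6240000128746033, -0.10100000351667404], [0.4880000054836273, 0.2029999941587448]] 2512.5
stop ((0.5684823393821716, -0.09403375536203384), (0.055837664753198624, 0.019698306918144226), 23.68654441833496) 
 [[0.5389999747276306, -0.09600000083446503], [0.546999990940094, -0.11400000005960464], [0.5979999899864197, -0.09200000017881393], [0.5899999737739563, -0.07400000095367432]] 111.5
rod ((0.4619702100753784, -0.27959144115448), (0.02995551936328411, 0.18536315858364105), 80.94754028320312) 
 [[0.36800000071525574, -0.2800000011920929], [0.5509999990463257, -0.3089999854564667], [0.5559999942779541, -0.27900001406669617], [0.37299999594688416, -0.25]] 578.5
rest ((0.46730729937553406, -0.2814795672893524), (0.07558847963809967, 0.19078993797302246), 81.23472595214844) 
 [[0.367000013589859, -0.30399999022483826], [0.5559999942779541, -0.3330000042915344], [0.5669999718666077, -0.2590000033378601], [0.3790000081062317, -0.23000000417232513]] 1377.5
pinc ((0.3737068176269531, -0.04108552634716034), (0.12771651148796082, 0.05713639408349991), 87.86529541015625) 
 [[0.34299999475479126, -0.10400000214576721], [0.4000000059604645, -0.10599999874830246], [0.4050000011920929, 0.02199999988079071], [0.3479999899864197, 0.024000000208616257]] 278.0
```

```bash
python3 - <<'E'
from h import *
qj=down(np.radians(24.1)); qr=down(np.radians(81))
bot.move_pose([0.52,0.035,0.27],qj); C=cam('wrist')
cv2.imwrite('pics/wj.png',optics.get_image('wrist')[:,:,::-1]); np.save('wj.npy',np.array(C,dtype=object),allow_pickle=True)
bot.move_pose([0.462,-0.28,0.22],qr); C=cam('wrist')
cv2.imwrite('pics/wr.png',optics.get_image('wrist')[:,:,::-1]); np.save('wr.npy',np.array(C,dtype=object),allow_pickle=True)
print(bot.get_t(),bot.get_q())
E
```

```text
3.85 [-6.85759892e-01  3.46514730e-01  1.42422737e+00  1.98870150e-04
  1.37066468e+00 -2.09969419e+00]
```

View pics/wj.png

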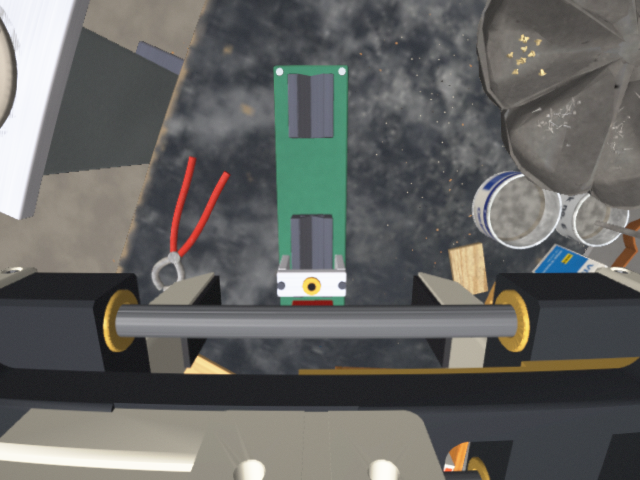

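View pics/wr.png

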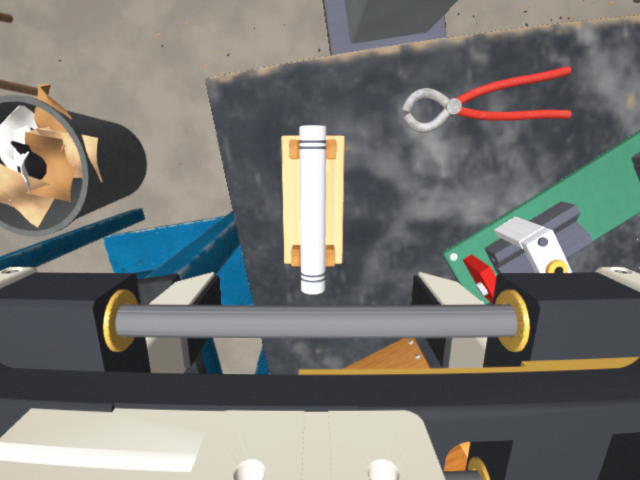

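```bash
cat > m.py <<'E'
from h import *
def hsvm(f):
    h=cv2.cvtColor(cv2.imread(f),cv2.COLOR_BGR2HSV).astype(int); return h[...,0],h[...,1],h[...,2]
def midline(C,mask,rows,z):
    P=[]
    for r in rows:
        c=np.flatnonzero(mask[r])
        P.append(ray(C,[[c[0]-.5,r],[c[-1]+.5,r]],z)[:,:2])
    P=np.array(P); w=np.linalg.norm(P[:,0]-P[:,1],axis=1)
    vx,vy,x,y=cv2.fitLine(P.mean(1).astype(np.float32),cv2.DIST_HUBER,0,.01,.01).ravel()
    return np.array([x,y]),np.array([vx,vy]),np.median(w)
E
python3 - <<'E'
from m import *
C=np.load('wj.npy',allow_pickle=True); H,S,V=hsvm('pics/wj.png')
m=(abs(H-75)<20)&(S>70); m[:,:265]=0;m[:,360:]=0
p,d,w=midline(C,m,range(72,262),.012)
if d[1]>0:d=-d
col=np.flatnonzero(m[:,312])
rear=ray(C,[[312,col[0]-.5]],.012)[0,:2]; x0=(rear-p)@d
o=p+d*(x0+.180)
print('jig origin',o,'dir',np.degrees(np.arctan2(d[1],d[0])),w)
st=big(((H<8)|(H>172))&(S>130),(280,295,345,310)); u=st[:,0,:].min(0); print(st[:,0].min(0),st[:,0].max(0))
m2=V[140,:]; 
for z,rows in((.04,(72,138)),):
    q=ray(C,[[312,72],[312,137],[312,214]],.04)[:,:2]; print('block x (-165,-95,0):',(q-o)@d)
q=ray(C,[[312,286]],.089)[:,:2]; n=np.array([-d[1],d[0]]); print('bush (70,0)',(q-o)@d,(q-o)@n)
C=np.load('wr.npy',allow_pickle=True); H,S,V=hsvm('pics/wr.png')
k=np.zeros(V.shape,bool);k[115:300,295:332]=1; m=(S<40)&(V>120)&k
p,d,w=midline(C,m,list(range(160,240)),.036)
if d[0]<0:d=-d
rr=np.flatnonzero(m[:,312]);print(rr[0],rr[-1])
e=ray(C,[[312,rr[0]],[312,rr[-1]]],.045)[:,:2]; t=(e-p)@d
print('rod c',p+d*t.mean(),np.degrees(np.arctan2(d[1],d[0])),w,np.ptp(t))
b=big((abs(H-17)<10)&(S>50)&(V>80)|k&m,(270,110,360,300)); 
E
```

```text
jig origin [0.5210676  0.01689748] dir -65.678635 0.0896059774185977
[293 301] [332 305]
block x (-165,-95,0): [-0.16618642 -0.0952805  -0.00446502]
bush (70,0) [0.06973119] [0.00109614]
125 294
rod c [ 0.46323597 -0.28446621] -9.153757 0.027047305376840105 0.18260611345694117
```

```bash
python3 - <<'E'
from m import *
rc=np.array([.4632,-.2845]); bot.gripper_to(1.0)
bot.move_pose([*rc,.10],down(np.radians(80.85)))
bot.move_linear([*rc,.0175],feed=.08)
bot.gripper_to(0.25,effort=25)
print('w',bot.get_width(),bot.get_finger_force(),bot.get_position(),bot.get_force())
bot.move_linear([*rc,.15],feed=.12)
print(bot.get_width(),bot.get_force(),bot.get_t())
o=np.array([.5211,.0169]);a=np.radians(-65.68);d=np.array([np.cos(a),np.sin(a)])
L=o-.0475*d
bot.move_pose([*L,.15],down(a+np.pi/2))
bot.move_linear([*L,.05],feed=.1)
f0=np.array(bot.get_force())
cv2.imwrite('pics/lay.png',optics.get_image('wrist')[:,:,::-1])
print(bot.get_width(),f0,bot.get_position(),bot.get_t())
E
```

```text
w 0.24875204513662572 0.0 [ 0.46318393 -0.28448128  0.01748224] [-1.20717937  0.47527526  0.54974515]
0.2503512477473678 [-0.44103012 -1.20381428  0.34187042] 8.2417
0.24868415785754072 [ 0.12986481 -0.08239098  0.04536654] [0.50208305 0.06016933 0.05065138] 10.9
```

View pics/lay.png

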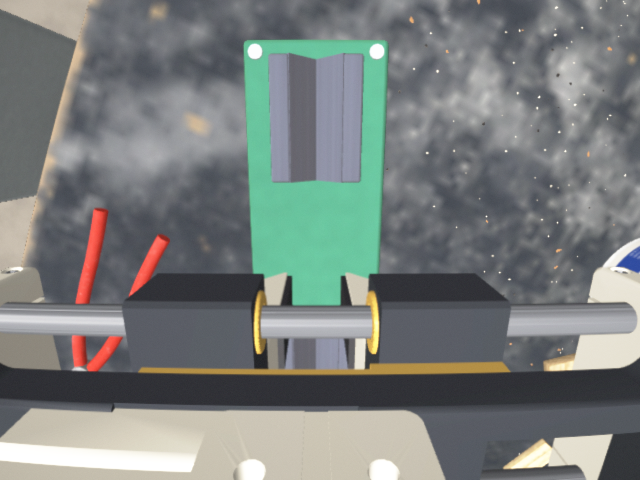

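No rod is in the fingers: the jig groove is empty and finger force is 0. I'll check where the spindle is now.

```bash
python3 - <<'E'
from m import *
bot.move_linear([*bot.get_position()[:2],.15],feed=.15)
bot.gripper_to(1.0)
bot.move_pose([0.462,-0.28,0.22],down(np.radians(81))); C=cam('wrist')
cv2.imwrite('pics/wr2.png',optics.get_image('wrist')[:,:,::-1]); np.save('wr2.npy',np.array(C,dtype=object),allow_pickle=True)
print(bot.get_t())
E
```

```text
14.4083
```

View pics/wr2.png

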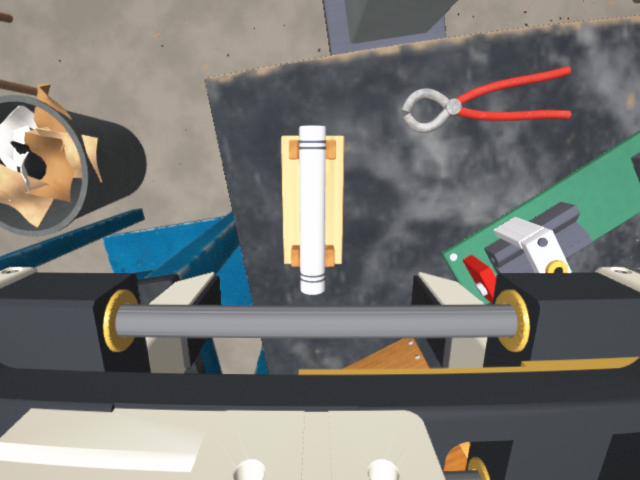

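The rod hasn't moved, still at (313,125–294). An opening of 0.25 is evidently wider than the rod, so this time I'll command a full close, and only carry on if there's finger force.

```bash
python3 - <<'E'
from m import *
import sys
rc=np.array([.4632,-.2845])
bot.move_pose([*rc,.10],down(np.radians(80.85)))
bot.move_linear([*rc,.0175],feed=.1)
bot.gripper_to(0.0,effort=25)
f=bot.get_finger_force();print('w',bot.get_width(),f,bot.get_position(),bot.get_force(),bot.get_t())
if f<3: sys.exit()
bot.move_linear([*rc,.15],feed=.15)
print(bot.get_width(),bot.get_force(),bot.get_finger_force(),bot.get_t())
if bot.get_finger_force()<3: sys.exit()
o=np.array([.5211,.0169]);a=np.radians(-65.68);d=np.array([np.cos(a),np.sin(a)])
L=o-.0475*d
bot.move_pose([*L,.12],down(a+np.pi/2))
bot.move_linear([*L,.045],feed=.1)
cv2.imwrite('pics/lay2.png',optics.get_image('wrist')[:,:,::-1])
print(bot.get_width(),bot.get_force(),bot.get_position(),bot.get_t())
E
```

```text
w 0.005326297525033005 0.0 [ 0.46319077 -0.28451282  0.01750551] [ 0.02944888 -0.48377936  0.57186868] 17.375
```

```bash
python3 - <<'E'
from m import *
w=optics.get_image('wrist'); s=optics.get_image('scene')
cv2.imwrite('pics/chk.png',np.vstack([cv2.resize(w,(400,300)),cv2.resize(s[150:270,300:460],(400,300),interpolation=cv2.INTER_CUBIC)])[:,:,::-1])
E
```

```text
(no output)
```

View pics/chk.png

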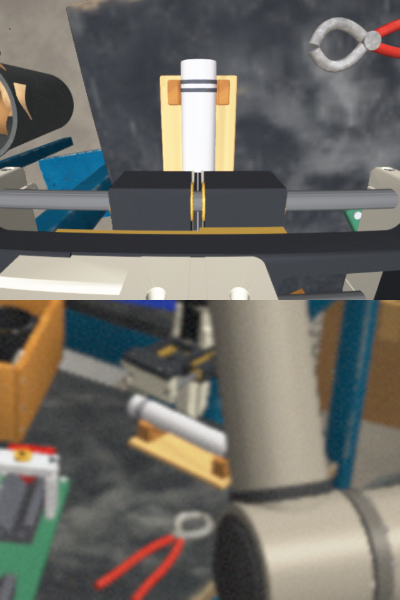

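The bottom half (scene crop) shows the gripper hovering behind and above an uninterrupted rod. In the wrist half the rod lines up with the fingers at column 198, so sideways alignment is fine. The fingertips look higher than the reported TCP, so I'll check by projecting the TCP into the scene view.

```bash
python3 - <<'E'
from m import *
s=optics.get_image('scene')[:,:,::-1].copy(); K,d,e,M=cam('scene')
p=np.array(bot.get_position()); P=np.array([p,p+[0,0,.02],p+[0,0,.04],p+[0,0,.06],p+[0,0,.085]])
uv=cv2.projectPoints(P,cv2.Rodrigues(M.T)[0],-M.T@e,K,d)[0][:,0]; print(uv,p)
x0,y0=330,160; c=cv2.resize(s[y0:y0+70,x0:x0+90],None,fx=8,fy=8,interpolation=cv2.INTER_CUBIC)
for u in uv: cv2.circle(c,tuple(int(v) for v in (u-[x0,y0]+.5)*8),4,(0,0,255),-1)
cv2.imwrite('pics/chk2.png',c)
E
```

```text
[[374.93331392 205.97086316]
 [375.3845915  200.49427767]
 [375.84187198 194.95108565]
 [376.30528586 189.33992903]
 [376.89338353 182.22827416]] [ 0.46321835 -0.28449496  0.01750256]
```

View pics/chk2.png

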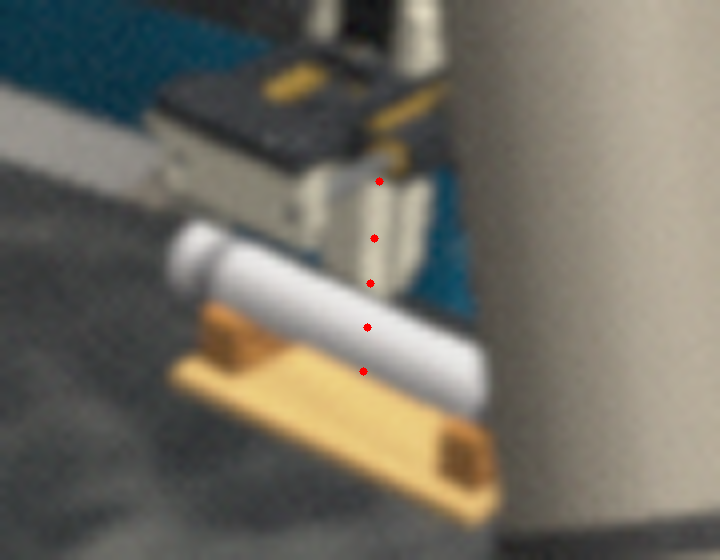

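```bash
python3 - <<'E'
from m import *
bot.move_linear([.4632,-.2845,.09],feed=.15)
p=np.array(bot.get_position()); s=optics.get_image('scene')[:,:,::-1].copy(); w=optics.get_image('wrist')[:,:,::-1].copy()
P=np.array([p+[0,0,h] for h in(0,.02,.04,.06)])
K,d,e,M=cam('scene'); uv=cv2.projectPoints(P,cv2.Rodrigues(M.T)[0],-M.T@e,K,d)[0][:,0]; print(uv,p,bot.get_t())
x0,y0=340,140; c=cv2.resize(s[y0:y0+75,x0:x0+50],None,fx=8,fy=8,interpolation=cv2.INTER_CUBIC)
for u in uv: 
    v=(u-[x0,y0]+.5)*8; cv2.line(c,(int(v[0]-90),int(v[1])),(int(v[0]-60),int(v[1])),(0,0,255),2);cv2.circle(c,tuple(int(t) for t in v),3,(0,0,255),-1)
K,d,e,M=cam('wrist'); uv=cv2.projectPoints(P,cv2.Rodrigues(M.T)[0],-M.T@e,K,d)[0][:,0]; print(uv)
c2=cv2.resize(w[200:350,265:365],None,fx=4,fy=4,interpolation=cv2.INTER_CUBIC)
for u in uv:
    v=(u-[265,200]+.5)*4; cv2.circle(c2,tuple(int(t) for t in v),3,(0,0,255),-1)
cv2.imwrite('pics/chk3.png',np.hstack([c,c2]))
E
```

```text
[[376.64842458 186.03262457]
 [377.12240264 180.30923422]
 [377.60287993 174.5141379 ]
 [378.09000217 168.64582537]] [ 0.46281623 -0.28418737  0.08945225] 18.2583
[[315.97883348 266.93041927]
 [316.01085786 279.09278284]
 [316.05012529 294.00199521]
 [316.09936957 312.69305334]]
```

View pics/chk3.png

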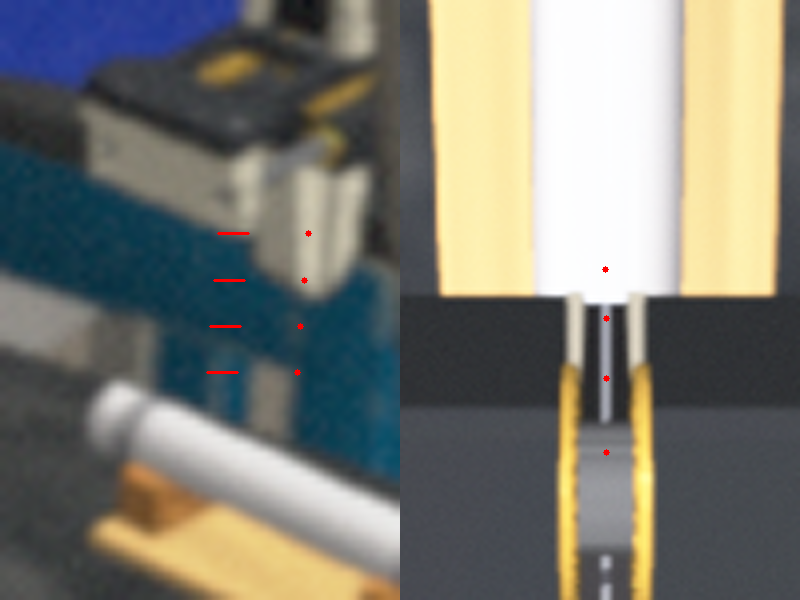

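The left half shows the fingertips ending near row 295, between the marks 20 mm (row 326) and 40 mm (row 280) above the reported TCP. So the real fingertips are about 35 mm short of the reported TCP. In the right half (wrist view) they are centred sideways on the rod. I'll get the exact offset by touching the rod top (z = 50 mm) with closed fingers, then grasp with the correction.

```bash
python3 - <<'E'
from m import *
import sys
rc=np.array([.4632,-.2845])
bot.move_linear([*rc,.019],feed=.15); f0=np.array(bot.get_force()); z=.019; hit=False
while z>.003:
    z-=.0015; bot.move_linear([*rc,z],feed=.03)
    df=np.array(bot.get_force())-f0
    if abs(df[2])>2.5: hit=True;break
zc=bot.get_position()[2]; print('contact',hit,zc,df,bot.get_t())
if not hit: sys.exit()
off=.050-zc; open('off','w').write(str(off))
bot.move_linear([*rc,z+.025],feed=.15)
bot.gripper_to(1.0)
bot.move_linear([*rc,.0185-off],feed=.12)
bot.gripper_to(0.0,effort=25)
f=bot.get_finger_force();print('w',bot.get_width(),f,bot.get_position(),bot.get_force(),bot.get_t())
if f<3: sys.exit()
bot.move_linear([*rc,.07],feed=.15)
print(bot.get_width(),bot.get_force(),bot.get_finger_force(),bot.get_t())
E
```

```text
contact True 0.010346582129882355 [-0.66788566  0.38684618  4.17675872] 20.3833
w 0.29791885040151084 24.99651610851288 [ 0.46322468 -0.28360724 -0.02118705] [1.62707745 5.23189749 2.23265446] 23.7917
0.2984795888799468 [-0.42609251 -0.09859313 -3.04669343] 24.99634712934494 24.55
```

Contact puts the real fingertips 39.7 mm above the reported TCP. The rod is now held at 25 N, so I'll lay it with that correction, watching the force.

```bash
cat >> m.py <<'E'
o=np.array([.5211,.0169]);a=np.radians(-65.68);d=np.array([np.cos(a),np.sin(a)])
J=lambda x:o+x*d
E
python3 - <<'E'
from m import *
L=J(-.0475); bot.move_pose([*L,.07],down(a+np.pi/2))
bot.move_linear([*L,-.006],feed=.12); f0=np.array(bot.get_force()); z=-.006
while z>-.0145:
    z-=.0015; bot.move_linear([*L,z],feed=.03)
    df=np.array(bot.get_force())-f0
    if df[2]>2.5: break
print('lay',bot.get_position(),df,bot.get_t())
bot.gripper_to(.45); bot.pause(.3)
print(bot.get_width(),bot.get_force(),bot.get_t())
cv2.imwrite('pics/laid.png',optics.get_image('top')[:,:,::-1])
cv2.imwrite('pics/laids.png',optics.get_image('scene')[:,:,::-1])
cv2.imwrite('pics/laidw.png',optics.get_image('wrist')[:,:,::-1])
c=lambda n,x0,y0,w,h:cv2.resize(cv2.imread(n)[y0:y0+h,x0:x0+w],(400,300))
cv2.imwrite('pics/laidc.png',np.hstack([c('pics/laidw.png',0,0,640,480),c('pics/laids.png',250,190,120,90)]))
E
```

```text
lay [ 0.50185164  0.06024222 -0.01229533] [-2.59450986 -0.42281325 13.84068384] 28.0417
0.45269650941926487 [-0.03391669 -0.17137525 -0.67143667] 28.8333
```

View pics/laidc.png

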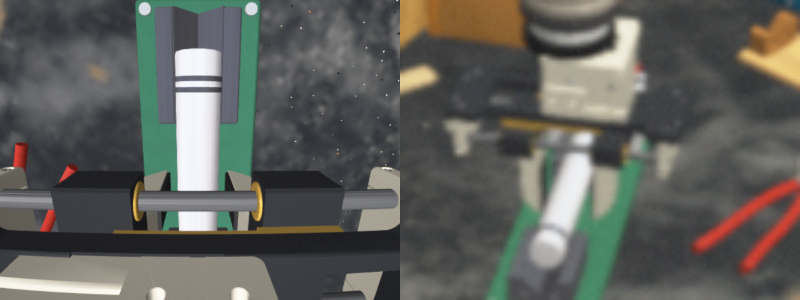

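The rod lies in the groove, rear end visible over the rear block (wrist half, about (197,50)), and contact came at the expected height. Next I'll slide it gripped, regrip further back, then slide to the stop watching force.

```bash
python3 - <<'E'
from m import *
z=-.0118
bot.gripper_to(0.0,effort=15); print(bot.get_finger_force(),bot.get_force())
bot.move_linear([*J(-.018),z],feed=.06); print('s1',bot.get_force(),bot.get_t())
bot.gripper_to(.45); bot.move_linear([*J(-.072),z],feed=.1)
bot.gripper_to(0.0,effort=15); print(bot.get_finger_force(),bot.get_t())
bot.move_linear([*J(-.032),z],feed=.06); f0=np.array(bot.get_force())[:2]@d; x=-.032
while x<-.016:
    x+=.0015; bot.move_linear([*J(x),z],feed=.03)
    f=np.array(bot.get_force())[:2]@d
    if f<-9.5 or f-f0<-8: break
print('end',x,f0,f,(np.array(bot.get_position())[:2]-o)@d,bot.get_t())
bot.gripper_to(.45)
bot.pause(.1); C=cam('wrist'); cv2.imwrite('pics/w9.png',optics.get_image('wrist')[:,:,::-1]); np.save('w9.npy',np.array(C,dtype=object),allow_pickle=True)
print(bot.get_t(),bot.get_force())
E
```

```text
14.999816715717316 [ 1.13330867 -0.2458364  -0.17494494]
s1 [ 0.1926303  -0.22314438 -2.20762835] 30.0083
14.999863654375076 31.575
end -0.02149999999999999 0.9609401132815143 -9.101418100339563 -0.022894864488183547 34.1417
34.7833 [-0.14156993 -0.39696737 -0.78041418]
```

The force rose at about the expected place for the stop. To confirm and seat it, I'll push with closed fingers behind the rear end in the gap, then measure with the wrist camera.

```bash
python3 - <<'E'
from m import *
bot.move_linear([*J(-.0215),.04],feed=.2)
bot.gripper_to(0.0)
bot.move_linear([*J(-.083),.04],feed=.2)
bot.move_linear([*J(-.083),-.008],feed=.12); f0=np.array(bot.get_force())[:2]@d; x=-.083
while x<-.060:
    x+=.0015; bot.move_linear([*J(x),-.008],feed=.03)
    f=np.array(bot.get_force())[:2]@d-f0
    if f<-7: break
print('push',x,f,(np.array(bot.get_position())[:2]-o)@d,bot.get_t())
bot.move_linear([*J(-.08),-.008],feed=.1)
bot.move_linear([*J(-.08),.12],feed=.25)
C=cam('wrist'); im=optics.get_image('wrist')[:,:,::-1]; cv2.imwrite('pics/w10.png',im)
print(bot.get_t(),bot.get_force())
hh=cv2.cvtColor(im,cv2.COLOR_BGR2HSV).astype(int); H,S,V=hh[...,0],hh[...,1],hh[...,2]
P=cv2.projectPoints(np.array([[*J(-.06),.059],[*J(-.06),.045],[*J(-.04),.059]]),cv2.Rodrigues(C[3].T)[0],-C[3].T@C[2],C[0],C[1])[0][:,0]; print(P.round(1))
c0=int(P[0,0]); m=(S<50)&(V>120)
print(np.flatnonzero(m[:,c0])[:40]); print([(V[r,c0],S[r,c0]) for r in range(int(P[0,1])-12,int(P[0,1])+12,2)])
E
```

```text
push -0.06949999999999999 -11.292132570357055 -0.07137694639275126 39.2583
40.225 [ 0.04186125 -0.52596182 -0.01441483]
[[316.9 265.1]
 [316.9 259.5]
 [316.9 289.4]]
[  0   1   2   3   4   5   6   7   8   9  10  11  12  13  14  15  16  17
  95  96  97  98  99 100 101 102 103 104 105 106 125 256 257 258 259 260
 261 262 263 264]
[(np.int64(202), np.int64(119)), (np.int64(201), np.int64(67)), (np.int64(205), np.int64(4)), (np.int64(211), np.int64(4)), (np.int64(212), np.int64(5)), (np.int64(219), np.int64(3)), (np.int64(250), np.int64(2)), (np.int64(255), np.int64(0)), (np.int64(255), np.int64(0)), (np.int64(255), np.int64(0)), (np.int64(255), np.int64(0)), (np.int64(255), np.int64(1))]
```

The spindle resisted 11 N, more than the 7 N it needs to slide, so it is against the stop. The wrist view puts its rear edge within about 1 px of the predicted home position. The arm is clear, so I'm handing in.

```bash
python3 -c "
from workcell import bot
print(bot.close_job(),bot.get_t())"
```

```text
the job is handed in; nothing more can be done
the job is handed in; nothing more can be done
```

The spindle lies in the V-groove under the bridge, pushed against the red stop, and I handed the job in at about 40 s with the arm clear; no verdict came back, and I didn't re-measure the bystanders, though the arm never worked near them.

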